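# Flip the spice-box lid over against the stone slab

## Task

The wooden spice-box lid lies on the trolley with its inner side down. With the fingertips only, push it away from the robot until it stops against the near edge of the stone slab, keep pushing so that it tips up on that edge and topples over, and leave it lying flat on top of the slab with its inner side up to dry. Do not pick the lid up or carry it, and leave the tumblers, jar, dish and open spice box standing where they are.

Things in the scene. Friction and masses are not known exactly. Their poses are not given: they have to be found in the camera images.
- slab: White marble slab fixed flat on the trolley top, 220 mm (its x, away from the robot) by 260 mm (its y) by 11 mm high. Origin: centre of its underside, at table height. Its near edge, the stop, is the upright face at x = -110 mm in its frame, running along its y; it may be turned up to about 24 degrees. The slab does not move.
- lid_mid (a point): Centre (half-way up, 11 mm) of the loose plain wooden lid. Axes are the lid's: z points out of its smooth outer side (up at the start, down once flipped), x roughly away from the robot, towards the slab. It starts plug down on the table a few cm short of the slab. Wood has ordinary friction on stone and on fingertips.
- lid_far (a point): Middle of the lid's flange rim at its +x end (x = +48 mm from the lid's centre), on the underside of the flange, 14 mm above the table at the start.
- lid_near (a point): The same at the lid's -x end (x = -48 mm), the rim nearest the robot.
- lid_left (a point): The same at the lid's +y side (y = +65 mm).
- lid_right (a point): The same at the lid's -y side (y = -65 mm).
- tumbler_a: Stainless tumbler, 70 mm wide at the rim, 95 mm high, standing on the far left part of the slab. Origin: centre of its foot. Bystander.
- tumbler_b: Stainless tumbler of the same size, standing on the trolley left of the lid. Origin: centre of its foot. Bystander.
- jar: Clear plastic jar with a blue twist cap, 72 mm wide, 130 mm high, beside the slab (either side). Origin: centre of its foot. Bystander.
- dish: White ceramic bowl-shaped dish, 120 mm wide, 35 mm high, beside the slab on the side where the jar is not. Origin: centre of its foot. Bystander.
- spice_box: The open wooden spice box that the lid belongs to, 96 by 130 by 55 mm high, on the trolley right of the lid. Origin: centre of its underside. Bystander.
- lid: The lid, about 130 g, 22 mm in all: a flange plate 96 (x) by 130 (y) by 8 mm and, centred under it, a plug (its inner side) 76 by 110 by 14 mm high; the flange overhangs the plug 10 mm all round. Plug down, the flange passes 3 mm over the slab and the plug's side meets the slab's near edge. Too wide for grippers to span. Origin: centre of the plug's face, axes as the centre point.
There are look-alikes about, which are no part of the job. Of the things that look like the lid, the middle-sized one is meant.

How it is judged (in metres and radians):
On the way, in this order (a step that is already met when the one before it is completed fails the run):
1. the lid, still inner side down, is pushed up against the slab's near edge (plug within 8 mm of it) (x of lid_mid in the frame of slab above -0.156 m and angle between lid_mid's own z axis and vertical below 0.45 rad), for 0.02 s.
2. the lid is tipped up past 55 degrees, its far rim still down (below 35 mm) within 50 mm of the slab's near edge (angle between lid_mid's own z axis and vertical between 0.96 and 2.2 rad and height (world z) of lid_far below 0.035 m and x of lid_far in the frame of slab between -0.16 and -0.06 m), for 0.02 s.
At the end, for the whole second after the job is handed in: The lid lies at rest on the slab, inner side (plug) up, flat within 5 degrees, its centre over the slab by 15 mm or more from the near edge; no bystander is more than 30 mm from where it started (angle between lid_mid's own z axis and vertical above 3.04 rad and height (world z) of lid_mid between 0.017 and 0.027 m and x of lid_mid in the frame of slab between -0.095 and 0.06 m and y of lid_mid in the frame of slab between -0.12 and 0.12 m and linear speed of lid below 0.02 m/s and contact force between lid and slab above 0.3 N and distance of each of tumbler_a, tumbler_b, jar, dish, spice_box from where it was at the start of the episode below 0.03 m); the robot touches nothing.
It fails at once if the lid is lifted or carried: all four of its rims are more than 45 mm above the trolley top (height (world z) of each of lid_far, lid_near, lid_left, lid_right above 0.045 m).
It fails at once if a bystander is pushed more than 30 mm or tipped over (not (distance of tumbler_a from where it was at the start of the episode below 0.03 m) or not (distance of tumbler_b from where it was at the start of the episode below 0.03 m) or not (distance of jar from where it was at the start of the episode below 0.03 m) or not (distance of dish from where it was at the start of the episode below 0.03 m) or not (distance of spice_box from where it was at the start of the episode below 0.03 m) or angle between any of tumbler_a, tumbler_b, jar, dish, spice_box's own z axis and vertical above 0.5 rad).
It also fails if it takes over 40 s, if anything falls off the work surface, if the arm or the gripper's body presses on something with over 40 N, if the wrist force passes 120 N, or if a joint passes its speed limit or range.

## Robot

A 6-joint arm with a two-finger parallel gripper is mounted at the origin on the work surface. World frame = base frame: x ahead of the robot, y to its left, z up, the work surface at z = 0. Lengths are in m, angles in degrees, forces in N, time in s.
With the tool pointing down it reaches from about 0.3 to 0.75 m from the base axis. Payload 8.5 kg.
Tool frame: the origin (TCP) lies on the centre line of the jaws, within the pads' length; the fingertips stand 14 mm ahead of it and the grasp point (between the pads) lies 5 mm behind it; z points along the fingers, y is the direction in which the jaws open and shut (so a half turn about z gives the same grasp; the last joint's range is limited). The gripper opens to 85 mm and grips with 20 to 120 N. Pads are 22 mm wide; open, the fingers measure 114 mm over their backs; the gripper's body (76 mm by 85 mm) begins 54 mm behind the grasp point. The pads swing forward as they close: fully open they stand 13 mm farther back than shut.
Start: joints at [55.044, 21.807, 74.336, -0, 83.858, -12.336], TCP at [0.212, 0.508, 0.245] pointing down, gripper open.
Joint ranges: [-178.18, 178.18], [-50.72, 133.34], [12.68, 142.11], [-81.47, 261.47], [9.98, 163.14], [-165.26, 165.26]. Speed limits (degrees/s): [136.94, 136.94, 180, 180, 180, 180].

## Interface

Orientations are given as a 3x3 rotation matrix whose columns are the frame's x, y, z axes.
In Python, from rig import env, optics, order, finder gives the robot as it stands.
- The arm moves only by the tool play_rows, never from a script. Its argument "commands" is a list of rows, each an object of numbers: "grip": the closure, from -1 (fully open) to 1 (shut); "x", "y", "z": the shift along the tool's x, y, z in m; "rx", "ry", "rz": the turn, a rotation vector about the tool's x, y, z in rad. A call has 1 to 12 rows; each row shifts and turns the commanded pose from where the row before left it, along the tool's axes as they then stand; what a row does not reach is not made up. A row lasts 1/8 s, in which the tool goes at most 62.5 mm and 10.7 degrees, less where a joint would pass 70% of its speed; a pose out of reach is approached as far as the arm can. A call is refused whole if a number of a shift passes 0.0625 or a number of a turn 0.188, either way. A call with a gripper value outside its range is refused whole. The fingers move at their own pace and stop on an object; "squeeze" is the grip in N (left out, the last holds). Time passes only in rows, so rows that do not move let the fingers close. It gives the time, the measured TCP pose, the force and the opening at its end, in the units of the state.
- env.observe(): the state, without advancing time (a new reading comes with each control period).
- optics.get_image(name): name is "side" or "top" or "wrist"; returns a dict with "color" (480x640x3 uint8, blue, green, red), "range_z" (480x640 float32, m along the optical axis (not along the pixel's ray), 0 where there is no reading), "fov_y" (degrees; the focal length in pixels is half the picture's height over the tangent of half this angle, whatever the lens; pixels are square), "cx", "cy" (the principal point, pixels), "cam_to_world" (4x4, takes a point from camera to world coordinates). Camera axes: x right, y down, z forward; pixel columns grow to the right and rows downward; lengths in m; the calibration is good to about 2 mm. A picture is of the moment at which its call begins.
- order.close_job(): hands the job in, once; it reports no verdict.
Trained networks look in the newest picture that a camera, given by its name, has taken for a name from the list of things; names that differ only in an ending like _2 or _b are one class to them, and where a whole thing is asked for, a point or a joint stands for the part that bears it (a point fixed in the world has none). Each returns a list of dicts, best first, with "conf" (0 to 1); they miss things now and then, are a little off and sometimes report something else, mostly with a low value. They report only what shows in the picture. A call takes as long as a camera call. They do not tell look-alikes from the thing itself.
- finder.boxes_of(camera, thing): "point" ([x, y, z] in m, in world coordinates, good to about 4 mm: the middle of the surface that is visible of it).
The state is a dict: "time_s": time; "q": joint angles; "qvel": joint speeds; "joint_efforts": joint torques, N m; "position": TCP position; "tool_rot": TCP orientation; "ft_force": force on the tool from outside, world axes, zero at the start; "wrist_torque": the same for the moment, N m; "grip_width": finger opening in m.
Only numpy, scipy, OpenCV 4.12 (cv2) and the standard library are available. Lean on these libraries where they do the work, as an engineer would, in place of code of your own. Each camera call takes 0.05 s, during which the arm holds its last target.

## Working session

There is one attempt and no reset: what is moved stays moved. The work goes in short steps, Python scripts to look and compute and a tool call to move; the robot and the scene stay as the last step left them, time stands still between calls to the robot, and variables do not carry over. Pictures are saved under pics/ and viewed, and the job is handed in when it is done.

Besides the shell and the picture viewer there is one more tool, called after "Call:" as name(argument=value, ...) on one line, values as JSON. play_rows: Moves the arm, as the interface text tells. Its arguments: {"type":"object","properties":{"commands":{"type":"array"},"squeeze":{"type":"number"}},"required":["commands"]}

```bash
ls; mkdir -p pics; cat > h.py <<'E'
from rig import env, optics, order, finder
import numpy as np, cv2
def shot(c,name):
    d=optics.get_image(c); cv2.imwrite(f'pics/{name}.png',d['color']); np.savez(f'pics/{name}.npz',**d); return d
def cloud(d):
    h,w=d['range_z'].shape; f=h/2/np.tan(np.radians(d['fov_y'])/2)
    u,v=np.meshgrid(np.arange(w),np.arange(h)); z=d['range_z']
    P=np.stack([(u-d['cx'])/f*z,(v-d['cy'])/f*z,z],-1)
    T=d['cam_to_world']; return P@T[:3,:3].T+T[:3,3]
E
python3 - <<'E'
from h import *
for c in ['top','side']:
    d=shot(c,c+'0')
s=env.observe();print(s)
for t in ['lid','slab','tumbler_a','jar','dish','spice_box']:
    for c in ['top','side']:
        print(t,c,[(np.round(r['point'],3).tolist(),round(r['conf'],2)) for r in finder.boxes_of(c,t)])
E
```

```text
pics
{'time_s': 0.1, 'q': array([ 5.50417609e+01,  2.18376748e+01,  7.43780762e+01, -2.31902907e-03,
        8.38576205e+01, -1.23361585e+01]), 'qvel': array([ 0.08595992, -0.01488392, -0.25472279,  0.01443657, -0.02682105,
       -0.21850762]), 'joint_efforts': array([ 2.93235491e-03, -4.49220693e+01, -2.31659657e+01, -2.03876589e-04,
        3.64801948e-03,  1.13015253e-05]), 'position': array([0.21143472, 0.5074804 , 0.24478214]), 'tool_rot': array([[-9.23063643e-01,  3.84646617e-01, -7.00760232e-04],
       [ 3.84647184e-01,  9.23063049e-01, -1.07257694e-03],
       [ 2.34282783e-04, -1.25960223e-03, -9.99999179e-01]]), 'ft_force': array([ 0.49694179, -0.09036707, -0.0816799 ]), 'wrist_torque': array([0.01697389, 0.00544443, 0.03825209]), 'grip_width': 0.08567618531583582}
lid top [([0.376, 0.012, 0.016], 0.72), ([0.269, -0.268, 0.026], 0.7), ([0.542, -0.069, 0.018], 0.62), ([0.65, -0.233, 0.128], 0.38)]
lid side [([0.533, -0.084, 0.021], 0.95), ([0.374, 0.007, 0.017], 0.9), ([0.268, -0.28, 0.033], 0.65)]
slab top [([0.697, -0.037, 0.014], 0.87)]
slab side [([0.688, -0.045, 0.007], 0.84)]
tumbler_a top [([0.775, 0.071, 0.061], 0.67), ([0.464, 0.17, 0.036], 0.58)]
tumbler_a side [([0.464, 0.139, 0.066], 0.72), ([0.757, 0.052, 0.08], 0.59), ([0.532, -0.085, 0.023], 0.26)]
jar top [([0.647, -0.233, 0.13], 0.66)]
jar side [([0.757, 0.05, 0.08], 0.57)]
dish top [([0.6, 0.178, 0.016], 0.72)]
dish side [([0.6, 0.193, 0.02], 0.76)]
spice_box top [([0.516, -0.309, 0.02], 0.85), ([0.538, -0.075, 0.021], 0.55)]
spice_box side [([0.517, -0.317, 0.027], 0.72)]
```

View pics/top0.png

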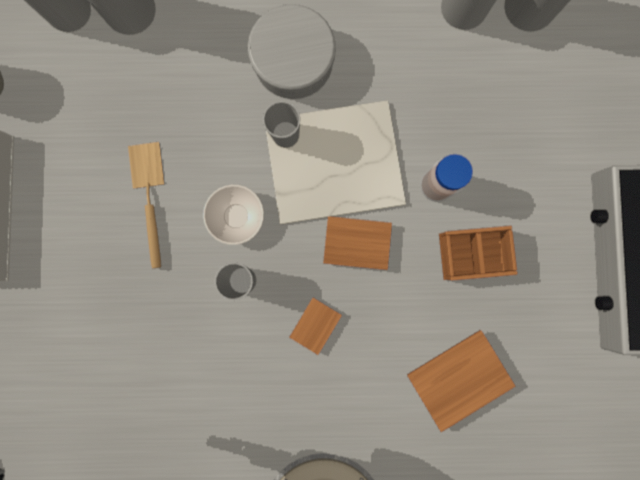

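View pics/side0.png

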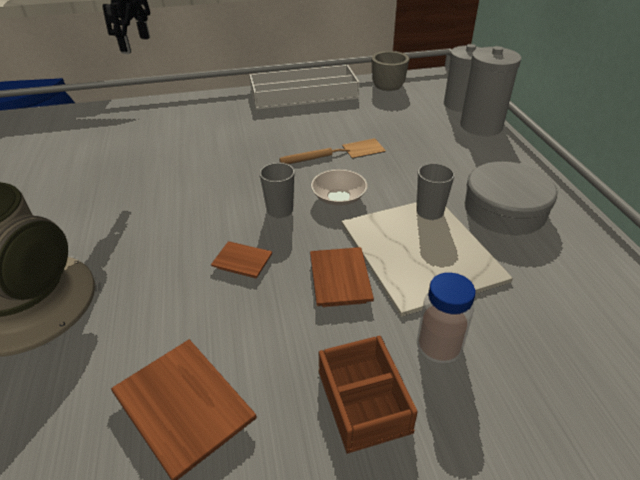

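The middle-sized lid is at about px (358,243) in the top picture, just short of the slab (corners about (388,102), (404,205), (281,222)). The small look-alike is at (316,326) and the large one at (461,381). Next I measure lid and slab precisely.

```bash
cat >> h.py <<'E'
def ld(n): return dict(np.load(f'pics/{n}.npz'))
def planefit(d,mask,z):
    # project contour pixels of mask to plane height z, minAreaRect in world xy (mm)
    h,w=mask.shape; f=h/2/np.tan(np.radians(d['fov_y'])/2); T=d['cam_to_world']
    cs,_=cv2.findContours(mask.astype(np.uint8),cv2.RETR_EXTERNAL,cv2.CHAIN_APPROX_NONE)
    c=max(cs,key=cv2.contourArea)[:,0,:].astype(float)
    r=np.c_[(c[:,0]-d['cx'])/f,(c[:,1]-d['cy'])/f,np.ones(len(c))]@T[:3,:3].T
    t=(z-T[2,3])/r[:,2]; P=T[:3,3]+r*t[:,None]
    return P[:,:2]
E
python3 - <<'E'
from h import *
d=ld('top0'); W=cloud(d); hsv=cv2.cvtColor(d['color'],cv2.COLOR_BGR2HSV)
print(d['cam_to_world'],d['fov_y'])
for u,v in [(358,243),(316,326),(461,381),(330,190),(300,210),(200,330),(400,330)]: print((u,v),W[v,u].round(4),hsv[v,u])
m=(hsv[...,1]>120)&(hsv[...,0]<20)
m[:212]=0;m[275:]=0;m[:,:310]=0;m[:,410:]=0
P=planefit(d,m,.022); r=cv2.minAreaRect((P*1000).astype(np.float32)); print('lid',r,cv2.boxPoints(r))
b=(hsv[...,1]<60)&(W[...,2]<.02)&(W[...,2]>.006)
b[:95]=0;b[230:]=0;b[:,:260]=0;b[:,410:]=0
b=cv2.morphologyEx(b.astype(np.uint8),cv2.MORPH_OPEN,np.ones((3,3)))
cv2.imwrite('pics/m0.png',np.hstack([b*255,m.astype(np.uint8)*255])[:, :])
P=planefit(d,b,.011); r=cv2.minAreaRect((P*1000).astype(np.float32)); print('slab',r,cv2.boxPoints(r))
E
```

```text
[[-0.01212866 -0.99762752  0.06776591  0.48126817]
 [-0.99991674  0.01180206 -0.00521776 -0.00344229]
 [ 0.0044056  -0.06782355 -0.9976876   0.91305247]
 [ 0.          0.          0.          1.        ]] 56.59754657711175
(358, 243) [ 0.5365 -0.0753  0.0235] [ 13 154 162]
(316, 326) [0.3725 0.0106 0.0167] [ 13 152 159]
(461, 381) [ 0.2645 -0.2708  0.0296] [ 13 152 164]
(330, 190) [ 0.6464 -0.0209  0.0117] [ 21  30 194]
(300, 210) [0.6059 0.0407 0.0123] [ 21  30 194]
(200, 330) [0.3655 0.2455 0.0005] [ 25  18 156]
(400, 330) [ 0.3605 -0.1591  0.0014] [ 23  19 161]
lid ((537.3289794921875, -74.04298400878906), (127.81124114990234, 93.90966796875), 83.3069839477539) [[ 483.24597   -132.04051  ]
 [ 576.5156    -142.98566  ]
 [ 591.412      -16.045456 ]
 [ 498.14233     -5.1003113]]
slab ((706.629638671875, -30.37774658203125), (220.42828369140625, 259.7840576171875), 8.256538391113281) [[ 578.90466    82.34059 ]
 [ 616.21106  -174.75081 ]
 [ 834.3546   -143.09608 ]
 [ 797.0482    113.995316]]
```

```bash
python3 -c "
import cv2
a=cv2.imread('pics/top0.png')[90:290,250:420];cv2.imwrite('pics/crop0.png',cv2.resize(a,None,fx=3,fy=3))"
```

```text
(no output)
```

View pics/crop0.png

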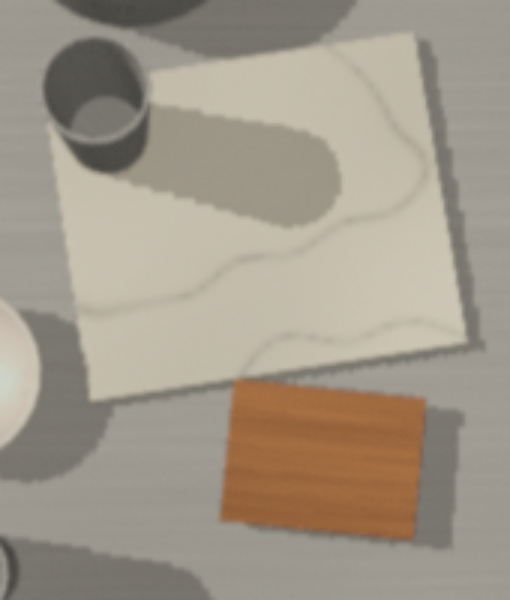

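```bash
cat >> h.py <<'E'
from scipy.spatial.transform import Rotation as Ro
psi=np.radians(8.26); H=np.array([np.cos(psi),np.sin(psi),0]); L=np.array([-np.sin(psi),np.cos(psi),0]); Z=np.array([0,0,1.])
C=np.array([.7066,-.0304,0])
def slab(P): P=np.asarray(P)-C; return np.array([P@H,P@L,P[2]])
def unslab(s): return C+s[0]*H+s[1]*L+s[2]*Z
def Rt(phi): # deg below horizontal
    p=np.radians(phi); z=H*np.cos(p)-Z*np.sin(p); return np.column_stack([np.cross(L,z),L,z])
TIP=.001; HW=.011
def tcp_from_corner(s,phi): # front corner of open fingertips given in slab frame
    R=Rt(phi); return unslab(s)-TIP*R[:,2]+HW*R[:,0], R
def corner(p,R): return slab(p+TIP*R[:,2]-HW*R[:,0])
def plan(p0,R0,p1,R1,n):
    w=Ro.from_matrix(R0.T@R1).as_rotvec()/n; rows=[];R=R0.copy()
    for i in range(n):
        d=R.T@((p1-p0)/n); rows.append(np.r_[d,w].round(4).tolist()); R=R@Ro.from_rotvec(w).as_matrix()
    return rows
def st():
    s=env.observe(); R=s['tool_rot'];p=s['position']
    print('t',round(s['time_s'],2),'p',p.round(4),'corner(slab mm)',(corner(p,R)*1e3).round(1),'phi',np.degrees(np.arctan2(-R[2,2],R[:,2]@H)).round(2),'psi',np.degrees(np.arctan2(-R[0,1],R[1,1])).round(2),'F',s['ft_force'].round(2),'q',s['q'].round(0),'w',round(s['grip_width'],4)); return p,R
E
python3 - <<'E'
from h import *
p,R=st()
p1,R1=tcp_from_corner([-.275,-.015,.17],70)
print(p1); 
for r in plan(p,R,p1,R1,12): print(r)
E
```

```text
t 0.7 p [0.2115 0.5077 0.2453] corner(slab mm) [-403.2  598.   244.3] phi 90.0 psi -22.62 F [ 0.48 -1.12  0.64] q [ 55.  22.  74.   0.  84. -12.] w 0.0853
[ 0.42603988 -0.08628652  0.16717747]
[-0.0355, -0.0388, 0.0065, -0.0078, -0.0284, -0.0444]
[-0.0336, -0.0404, 0.0072, -0.0078, -0.0284, -0.0444]
[-0.0315, -0.0419, 0.0078, -0.0078, -0.0284, -0.0444]
[-0.0294, -0.0433, 0.0083, -0.0078, -0.0284, -0.0444]
[-0.0272, -0.0447, 0.0088, -0.0078, -0.0284, -0.0444]
[-0.025, -0.0459, 0.0092, -0.0078, -0.0284, -0.0444]
[-0.0226, -0.047, 0.0095, -0.0078, -0.0284, -0.0444]
[-0.0202, -0.048, 0.0097, -0.0078, -0.0284, -0.0444]
[-0.0178, -0.049, 0.0099, -0.0078, -0.0284, -0.0444]
[-0.0153, -0.0498, 0.0099, -0.0078, -0.0284, -0.0444]
[-0.0128, -0.0505, 0.01, -0.0078, -0.0284, -0.0444]
[-0.0103, -0.0511, 0.0099, -0.0078, -0.0284, -0.0444]
```

Call:
play_rows(commands=[{"grip":-1,"x":-0.0355,"y":-0.039,"z":0.0065,"rx":-0.0078,"ry":-0.0284,"rz":-0.0444},{"grip":-1,"x":-0.0335,"y":-0.0405,"z":0.007,"rx":-0.0078,"ry":-0.0284,"rz":-0.0444},{"grip":-1,"x":-0.0315,"y":-0.042,"z":0.008,"rx":-0.0078,"ry":-0.0284,"rz":-0.0444},{"grip":-1,"x":-0.0295,"y":-0.0435,"z":0.008,"rx":-0.0078,"ry":-0.0284,"rz":-0.0444},{"grip":-1,"x":-0.027,"y":-0.0445,"z":0.009,"rx":-0.0078,"ry":-0.0284,"rz":-0.0444},{"grip":-1,"x":-0.025,"y":-0.046,"z":0.009,"rx":-0.0078,"ry":-0.0284,"rz":-0.0444},{"grip":-1,"x":-0.0225,"y":-0.047,"z":0.0095,"rx":-0.0078,"ry":-0.0284,"rz":-0.0444},{"grip":-1,"x":-0.02,"y":-0.048,"z":0.0095,"rx":-0.0078,"ry":-0.0284,"rz":-0.0444},{"grip":-1,"x":-0.018,"y":-0.049,"z":0.01,"rx":-0.0078,"ry":-0.0284,"rz":-0.0444},{"grip":-1,"x":-0.0155,"y":-0.05,"z":0.01,"rx":-0.0078,"ry":-0.0284,"rz":-0.0444},{"grip":-1,"x":-0.013,"y":-0.0505,"z":0.01,"rx":-0.0078,"ry":-0.0284,"rz":-0.0444},{"grip":-1,"x":-0.01,"y":-0.051,"z":0.01,"rx":-0.0078,"ry":-0.0284,"rz":-0.0444}])

```text
time_s: 2.2
position: [0.4258, -0.0889, 0.1675]
tool_rot: [[-0.929, -0.144, 0.341], [-0.135, 0.99, 0.048], [-0.344, -0.002, -0.939]]
ft_force: [1.2, 1.4, 0.3]
grip_width: 0.0854
```

```bash
python3 - <<'E'
from h import *
p,R=st()
shot('side','side1'); shot('wrist','wrist1')
p1,R1=tcp_from_corner([-.265,-.015,.03],70)
for r in plan(p,R,p1,R1,6): print(r)
E
```

```text
t 2.2 p [ 0.4258 -0.0889  0.1675] corner(slab mm) [-275.6  -17.6  170.3] phi 69.88 psi 8.26 F [1.15 1.41 0.29] q [ -36.    9.  111.   19.   47. -145.] w 0.0854
[0.0064, 0.0005, 0.0226, -0.0002, 0.0003, 0.0001]
[0.0064, 0.0005, 0.0226, -0.0002, 0.0003, 0.0001]
[0.0064, 0.0005, 0.0226, -0.0002, 0.0003, 0.0001]
[0.0064, 0.0005, 0.0226, -0.0002, 0.0003, 0.0001]
[0.0064, 0.0004, 0.0226, -0.0002, 0.0003, 0.0001]
[0.0063, 0.0004, 0.0226, -0.0002, 0.0003, 0.0001]
```

View pics/side1.png

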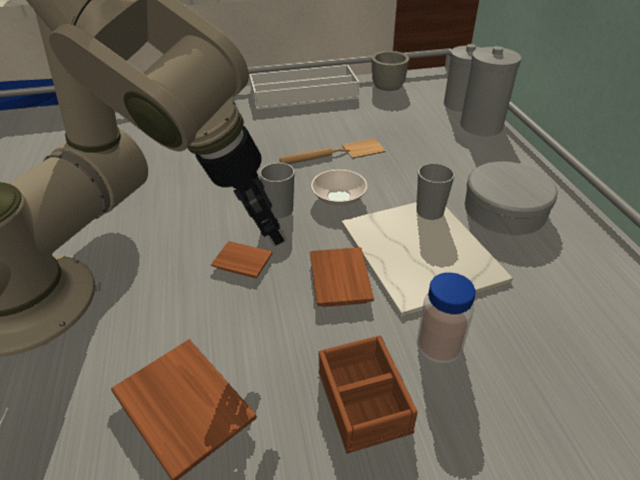

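View pics/wrist1.png

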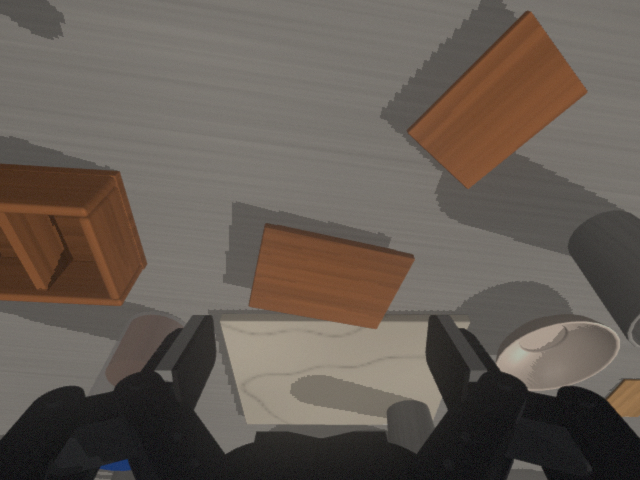

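Call:
play_rows(commands=[{"grip":-1,"rz":0.1848},{"grip":-1,"rz":0.1848},{"grip":-1,"rz":0.1848},{"grip":-1,"rz":0.1848},{"grip":-1,"rz":0.1848},{"grip":-1,"rz":0.1848},{"grip":-1,"rz":0.1848},{"grip":-1,"rz":0.1848},{"grip":-1,"rz":0.1848},{"grip":-1,"rz":0.1848},{"grip":-1,"rz":0.1848},{"grip":-1,"rz":0.1848}])

```text
invalid input at $.commands[0]: expected keys grip, x, y, z, rx, ry, rz
```

Call:
play_rows(commands=[{"grip":-1,"rz":0.1848},{"grip":-1,"rz":0.1848},{"grip":-1,"rz":0.1848},{"grip":-1,"rz":0.1848},{"grip":-1,"rz":0.1848}])

```text
invalid input at $.commands[0]: expected keys grip, x, y, z, rx, ry, rz
```

```bash
cat >> h.py <<'E'
def Rt(phi):
    p=np.radians(phi); z=H*np.cos(p)-Z*np.sin(p); return np.column_stack([np.cross(-L,z),-L,z])
def tcp_from_corner(s,phi):
    R=Rt(phi); return unslab(s)-TIP*R[:,2]-HW*R[:,0], R
def corner(p,R): return slab(p+TIP*R[:,2]+HW*R[:,0])
E
sed -i "s/np.arctan2(-R\[0,1\],R\[1,1\])/np.arctan2(R[0,1],-R[1,1])/" h.py
python3 - <<'E'
from h import *
p,R=st()
p1,R1=tcp_from_corner([-.265,-.015,.03],70)
for r in plan(p,R,p1,R1,6): print(r)
E
```

```text
t 2.3 p [ 0.4268 -0.0915  0.1671] corner(slab mm) [-295.7  -20.3  162.4] phi 69.92 psi -172.03 F [-0.31  0.37 -0.24] q [ -36.    9.  111.   19.   47. -145.] w 0.0853
[0.0064, 0.0009, 0.0225, 0.0004, 0.0009, 0.5229]
[0.006, -0.0024, 0.0225, 0.0004, 0.0009, 0.5229]
[0.004, -0.0051, 0.0225, 0.0004, 0.0009, 0.5229]
[0.0009, -0.0064, 0.0225, 0.0004, 0.0009, 0.5229]
[-0.0024, -0.006, 0.0225, 0.0004, 0.0009, 0.5229]
[-0.0051, -0.004, 0.0225, 0.0004, 0.0009, 0.5229]
```

All keys are needed.

Call:
play_rows(commands=[{"grip":-1,"x":0,"y":0,"z":0,"rx":0,"ry":0,"rz":0.1848},{"grip":-1,"x":0,"y":0,"z":0,"rx":0,"ry":0,"rz":0.1848},{"grip":-1,"x":0,"y":0,"z":0,"rx":0,"ry":0,"rz":0.1848},{"grip":-1,"x":0,"y":0,"z":0,"rx":0,"ry":0,"rz":0.1848},{"grip":-1,"x":0,"y":0,"z":0,"rx":0,"ry":0,"rz":0.1848},{"grip":-1,"x":0,"y":0,"z":0,"rx":0,"ry":0,"rz":0.1848},{"grip":-1,"x":0,"y":0,"z":0,"rx":0,"ry":0,"rz":0.1848},{"grip":-1,"x":0,"y":0,"z":0,"rx":0,"ry":0,"rz":0.1848},{"grip":-1,"x":0,"y":0,"z":0,"rx":0,"ry":0,"rz":0.1848},{"grip":-1,"x":0,"y":0,"z":0,"rx":0,"ry":0,"rz":0.1848},{"grip":-1,"x":0,"y":0,"z":0,"rx":0,"ry":0,"rz":0.1848},{"grip":-1,"x":0,"y":0,"z":0,"rx":0,"ry":0,"rz":0.1848}])

```text
time_s: 3.8
position: [0.4253, -0.0863, 0.1675]
tool_rot: [[0.451, 0.826, 0.339], [0.868, -0.494, 0.049], [0.208, 0.272, -0.94]]
ft_force: [0.1, -0.2, 0.3]
grip_width: 0.0857
```

Call:
play_rows(commands=[{"grip":-1,"x":0,"y":0,"z":0,"rx":0,"ry":0,"rz":0.1848},{"grip":-1,"x":0,"y":0,"z":0,"rx":0,"ry":0,"rz":0.1848},{"grip":-1,"x":0,"y":0,"z":0,"rx":0,"ry":0,"rz":0.1848},{"grip":-1,"x":0,"y":0,"z":0,"rx":0,"ry":0,"rz":0.1848},{"grip":-1,"x":0,"y":0,"z":0,"rx":0,"ry":0,"rz":0.1848}])

```text
time_s: 4.42
position: [0.4253, -0.0863, 0.1675]
tool_rot: [[0.931, 0.138, 0.339], [0.129, -0.99, 0.049], [0.342, -0.002, -0.94]]
ft_force: [-0.0, 0.4, -0.2]
grip_width: 0.0859
```

```bash

python3 - <<'E'
from h import *
p,R=st()
p1,R1=tcp_from_corner([-.265,-.015,.03],70)
for r in plan(p,R,p1,R1,6): print(r)
E
```

```text
t 4.42 p [ 0.4253 -0.0863  0.1675] corner(slab mm) [-275.8  -15.   170.3] phi 70.0 psi 7.91 F [-0.02  0.41 -0.21] q [-35.   9. 111.  19.  47.  36.] w 0.0859
[-0.0063, 0.0, 0.0226, 0.0001, -0.0, -0.001]
[-0.0063, 0.0, 0.0226, 0.0001, -0.0, -0.001]
[-0.0063, 0.0, 0.0226, 0.0001, -0.0, -0.001]
[-0.0063, 0.0, 0.0226, 0.0001, -0.0, -0.001]
[-0.0063, 0.0, 0.0226, 0.0001, -0.0, -0.001]
[-0.0063, 0.0, 0.0226, 0.0001, -0.0, -0.001]
```

Call:
play_rows(commands=[{"grip":-1,"x":-0.0063,"y":0,"z":0.0226,"rx":0,"ry":0,"rz":-0.001},{"grip":-1,"x":-0.0063,"y":0,"z":0.0226,"rx":0,"ry":0,"rz":-0.001},{"grip":-1,"x":-0.0063,"y":0,"z":0.0226,"rx":0,"ry":0,"rz":-0.001},{"grip":-1,"x":-0.0063,"y":0,"z":0.0226,"rx":0,"ry":0,"rz":-0.001},{"grip":-1,"x":-0.0063,"y":0,"z":0.0226,"rx":0,"ry":0,"rz":-0.001},{"grip":-1,"x":-0.0063,"y":0,"z":0.0226,"rx":0,"ry":0,"rz":-0.001},{"grip":-1,"x":-0.0022,"y":0,"z":0.006,"rx":0,"ry":0,"rz":0},{"grip":-1,"x":-0.0022,"y":0,"z":0.006,"rx":0,"ry":0,"rz":0},{"grip":-1,"x":0,"y":0,"z":0,"rx":0,"ry":0,"rz":0}])

```text
time_s: 5.55
position: [0.4362, -0.0851, 0.0141]
tool_rot: [[0.929, 0.149, 0.338], [0.141, -0.989, 0.049], [0.342, 0.002, -0.94]]
ft_force: [-0.1, -0.1, -0.5]
grip_width: 0.0852
```

```bash

python3 - <<'E'
from h import *
p,R=st()
d=shot('side','side2');shot('wrist','wrist2')
cv2.imwrite('pics/side2c.png',cv2.resize(d['color'][180:330,180:400],None,fx=3.5,fy=3.5))
E
```

```text
t 5.55 p [ 0.4362 -0.0851  0.0141] corner(slab mm) [-264.8  -15.2   17. ] phi 70.01 psi 8.56 F [-0.14 -0.08 -0.51] q [-34.  29. 121.  43.  20.   8.] w 0.0852
```

View pics/side2c.png

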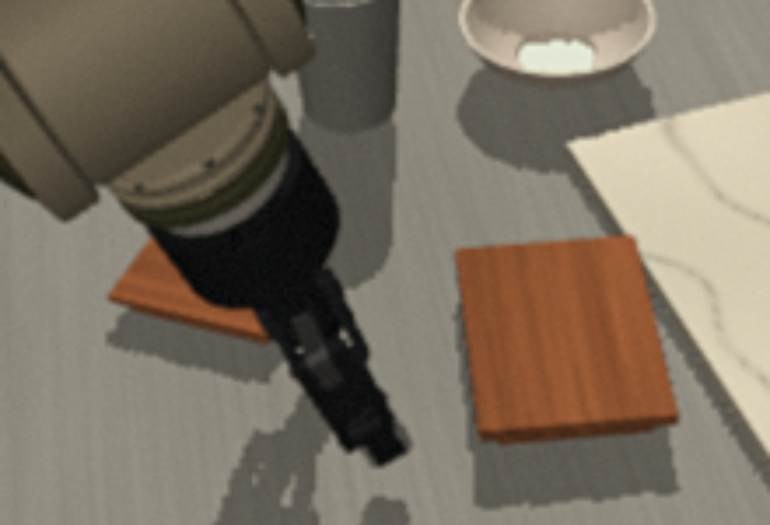

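View pics/wrist2.png

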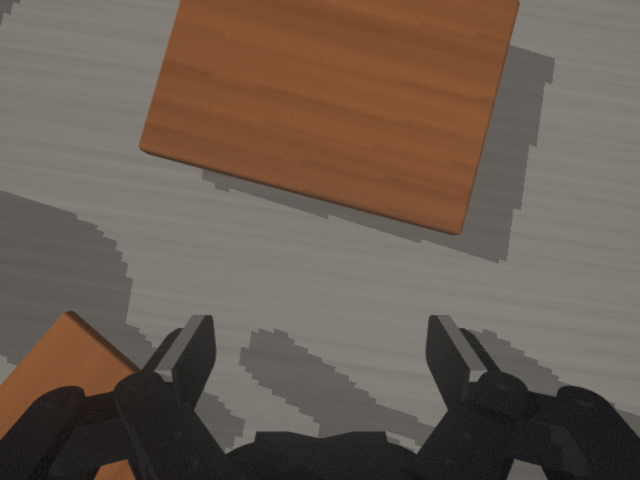

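Call:
play_rows(commands=[{"grip":-1,"x":-0.0022,"y":0.005,"z":0.006,"rx":0,"ry":0,"rz":0},{"grip":-1,"x":0.0094,"y":0,"z":0.0034,"rx":0,"ry":0,"rz":0},{"grip":-1,"x":0.0094,"y":0,"z":0.0034,"rx":0,"ry":0,"rz":0},{"grip":-1,"x":0.0075,"y":0,"z":0.0027,"rx":0,"ry":0,"rz":0},{"grip":-1,"x":0.0075,"y":0,"z":0.0027,"rx":0,"ry":0,"rz":0},{"grip":-1,"x":0.0075,"y":0,"z":0.0027,"rx":0,"ry":0,"rz":0},{"grip":-1,"x":0,"y":0,"z":0,"rx":0,"ry":0,"rz":0}])

```text
time_s: 6.52
position: [0.4807, -0.0838, 0.0084]
tool_rot: [[0.929, 0.149, 0.34], [0.141, -0.989, 0.048], [0.343, 0.003, -0.939]]
ft_force: [0.1, -0.0, 0.3]
grip_width: 0.0853
```

```bash

python3 - <<'E'
from h import *
p,R=st()
d=shot('side','side3')
cv2.imwrite('pics/side3c.png',cv2.resize(d['color'][180:330,180:400],None,fx=3.5,fy=3.5))
E
```

```text
t 6.53 p [ 0.4807 -0.0838  0.0084] corner(slab mm) [-220.5  -20.4   11.2] phi 69.94 psi 8.58 F [ 0.12 -0.03  0.29] q [-30.  32. 114.  36.  21.  19.] w 0.0853
```

View pics/side3c.png

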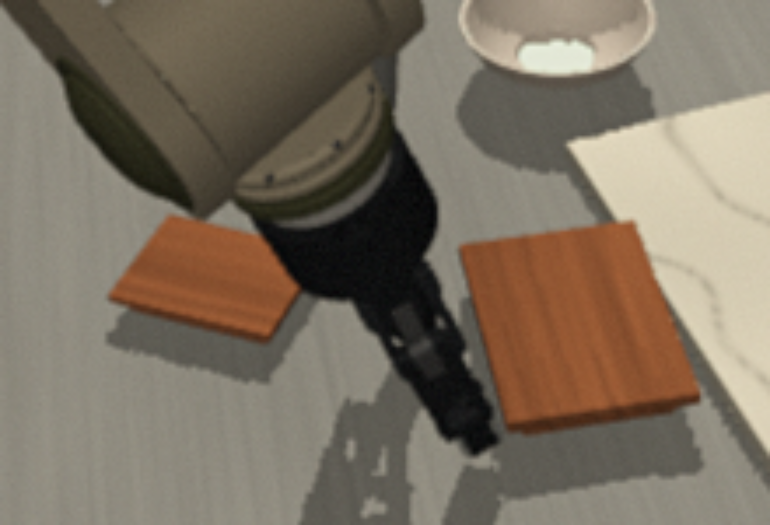

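Call:
play_rows(commands=[{"grip":-1,"x":0.005,"y":0,"z":0.004,"rx":0,"ry":0,"rz":0},{"grip":-1,"x":0.0056,"y":0,"z":0.002,"rx":0,"ry":0,"rz":0},{"grip":-1,"x":0.0056,"y":0,"z":0.002,"rx":0,"ry":0,"rz":0},{"grip":-1,"x":0.004,"y":0,"z":0.0014,"rx":0,"ry":0,"rz":0},{"grip":-1,"x":0.002,"y":0,"z":0.0007,"rx":0,"ry":0,"rz":0},{"grip":-1,"x":0,"y":0,"z":0,"rx":0,"ry":0,"rz":0}])

```text
time_s: 7.32
position: [0.5045, -0.0803, 0.0061]
tool_rot: [[0.929, 0.149, 0.339], [0.141, -0.989, 0.049], [0.342, 0.002, -0.94]]
ft_force: [0.4, -0.0, -1.5]
grip_width: 0.0855
```

```bash

python3 - <<'E'
from h import *
p,R=st()
d=shot('side','side4')
cv2.imwrite('pics/side4c.png',cv2.resize(d['color'][180:330,180:400],None,fx=3.5,fy=3.5))
d=shot('top','top4')
cv2.imwrite('pics/top4c.png',cv2.resize(d['color'][90:290,250:450],None,fx=3,fy=3))
E
```

```text
t 7.33 p [ 0.5045 -0.0803  0.0061] corner(slab mm) [-196.5  -20.2    8.9] phi 69.99 psi 8.56 F [ 0.36 -0.03 -1.5 ] q [-28.  33. 111.  32.  23.  25.] w 0.0855
```

View pics/side4c.png

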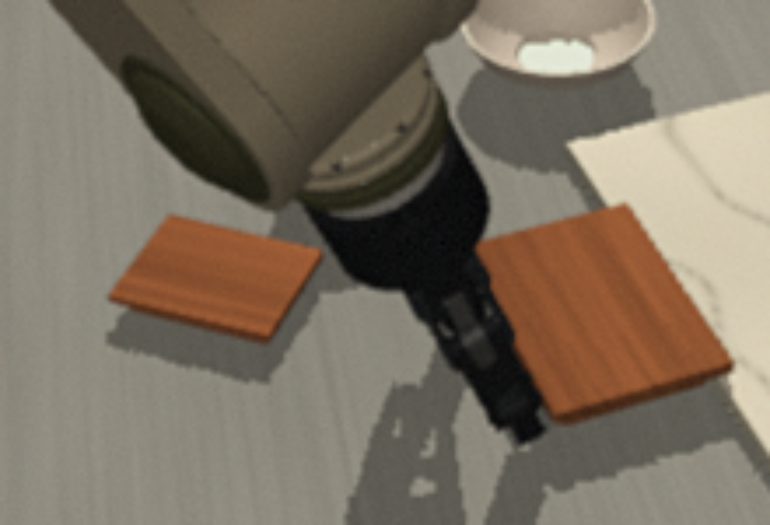

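View pics/top4c.png

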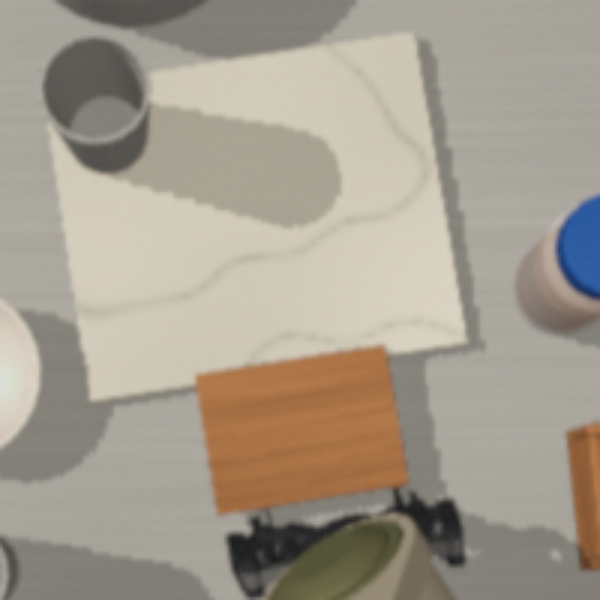

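```bash
cat >> h.py <<'E'
def lidrect(n):
    d=ld(n); hsv=cv2.cvtColor(d['color'],cv2.COLOR_BGR2HSV)
    m=(hsv[...,1]>120)&(hsv[...,0]<20)&(hsv[...,2]>110)
    m[:150]=0;m[290:]=0;m[:,:310]=0;m[:,415:]=0
    m=cv2.morphologyEx(m.astype(np.uint8),cv2.MORPH_OPEN,np.ones((3,3)))
    P=planefit(d,m,.022); r=cv2.minAreaRect((P*1000).astype(np.float32))
    c=np.array([slab([a/1e3,b/1e3,.022])*1e3 for a,b in cv2.boxPoints(r)])
    print('lid',r,'\n corners slab',c.round(1),c.mean(0).round(1))
E
python3 -c "
from h import *
lidrect('top0');lidrect('top4')"
```

```text
lid ((537.3289794921875, -74.04298400878906), (127.81124114990234, 93.90966796875), 83.3069839477539) 
 corners slab [[-235.6  -68.5   22. ]
 [-144.9  -92.7   22. ]
 [-111.9   30.8   22. ]
 [-202.7   55.    22. ]] [-173.8  -18.9   22. ]
lid ((557.2574462890625, -60.06006622314453), (92.80201721191406, 127.3165283203125), 8.417773246765137) 
 corners slab [[-198.6   55.6   22. ]
 [-198.3  -71.7   22. ]
 [-105.5  -71.4   22. ]
 [-105.8   55.9   22. ]] [-152.1   -7.9   22. ]
```

Call:
play_rows(commands=[{"grip":-1,"x":-0.0075,"y":0,"z":-0.0027,"rx":0,"ry":0,"rz":0},{"grip":-1,"x":0,"y":-0.012,"z":0,"rx":0,"ry":0,"rz":-0.005},{"grip":-1,"x":0.0075,"y":0,"z":0.0027,"rx":0,"ry":0,"rz":0},{"grip":-1,"x":0.0019,"y":0,"z":0.0007,"rx":0,"ry":0,"rz":0},{"grip":-1,"x":0.0019,"y":0,"z":0.0007,"rx":0,"ry":0,"rz":0},{"grip":-1,"x":0.0019,"y":0,"z":0.0007,"rx":0,"ry":0,"rz":0},{"grip":-1,"x":0,"y":0,"z":0,"rx":0,"ry":0,"rz":0}])

```text
time_s: 8.3
position: [0.5068, -0.0669, 0.0053]
tool_rot: [[0.93, 0.153, 0.335], [0.144, -0.988, 0.05], [0.339, 0.002, -0.941]]
ft_force: [-10.2, -1.5, 3.1]
grip_width: 0.0855
```

```bash

python3 - <<'E'
from h import *
p,R=st()
d=shot('top','top5')
lidrect('top5')
E
```

```text
t 8.3 p [ 0.5068 -0.0669  0.0053] corner(slab mm) [-192.2   -7.4    8.1] phi 70.18 psi 8.78 F [-10.21  -1.49   3.13] q [-26.  33. 111.  31.  22.  28.] w 0.0855
lid ((560.2781372070312, -59.596282958984375), (93.42950439453125, 127.6024398803711), 8.14229965209961) 
 corners slab [[-195.6   56.    22. ]
 [-195.8  -71.6   22. ]
 [-102.4  -71.8   22. ]
 [-102.2   55.8   22. ]] [-149.    -7.9   22. ]
```

```bash
cat >> h.py <<'E'
def cpath(th,phi,s=.0065,bias=.001):
    t=np.radians(th);p=np.radians(phi)
    Rx=-.110+.010/np.cos(min(t,np.radians(52)))
    return np.array([Rx-.096*np.cos(t)+s*np.cos(p)+bias,-.0076,.011+(.003*max(0,1-th/2))+.096*np.sin(t)-s*np.sin(p)])
def path(p,R,ths,phis,**k):
    out=[]
    for th,ph in zip(ths,phis):
        p1,R1=tcp_from_corner(cpath(th,ph,**k),ph)
        r=plan(p,R,p1,R1,1)[0]; out.append(r); print(th,ph,r); p,R=p1,R1
E
python3 - <<'E'
from h import *
p,R=st()
R0=Rt(70); p=p+.0018*H
path(p,R,[2,4,6,8,10.5,13,15.5,18,20.5,23],[70]*10)
E
```

```text
t 8.35 p [ 0.5068 -0.0669  0.0053] corner(slab mm) [-192.3   -7.3    8.1] phi 70.18 psi 8.78 F [-10.49  -2.01   2.08] q [-26.  33. 111.  31.  22.  28.] w 0.0852
2 70 [-0.0021, 0.0001, -0.0008, -0.0017, 0.0032, 0.0091]
4 70 [0.0013, 0.0, -0.0031, 0.0, 0.0, 0.0]
6 70 [0.0014, -0.0, -0.003, 0.0, 0.0, 0.0]
8 70 [0.0016, 0.0, -0.003, 0.0, 0.0, 0.0]
10.5 70 [0.0021, 0.0, -0.0036, 0.0, 0.0, 0.0]
13 70 [0.0023, -0.0, -0.0035, 0.0, 0.0, 0.0]
15.5 70 [0.0025, 0.0, -0.0034, 0.0, 0.0, 0.0]
18 70 [0.0026, -0.0, -0.0033, 0.0, 0.0, 0.0]
20.5 70 [0.0028, -0.0, -0.0032, 0.0, 0.0, 0.0]
23 70 [0.003, 0.0, -0.0031, 0.0, 0.0, 0.0]
```

Call:
play_rows(commands=[{"grip":-1,"x":-0.0015,"y":0,"z":-0.0005,"rx":0,"ry":0.002,"rz":0.005},{"grip":-1,"x":0.0013,"y":0,"z":-0.0031,"rx":0,"ry":0,"rz":0},{"grip":-1,"x":0.0014,"y":0,"z":-0.003,"rx":0,"ry":0,"rz":0},{"grip":-1,"x":0.0016,"y":0,"z":-0.003,"rx":0,"ry":0,"rz":0},{"grip":-1,"x":0.0021,"y":0,"z":-0.0036,"rx":0,"ry":0,"rz":0},{"grip":-1,"x":0,"y":0,"z":0,"rx":0,"ry":0,"rz":0}])

```text
time_s: 9.1
position: [0.5086, -0.0674, 0.0204]
tool_rot: [[0.928, 0.149, 0.341], [0.141, -0.989, 0.049], [0.344, 0.002, -0.939]]
ft_force: [-5.3, 1.0, -0.1]
grip_width: 0.0854
```

```bash

python3 - <<'E'
from h import *
p,R=st()
print(cpath(10.5,70))
d=shot('side','side6')
cv2.imwrite('pics/side6c.png',cv2.resize(d['color'][180:330,180:400],None,fx=3.5,fy=3.5))
E
```

```text
t 9.1 p [ 0.5086 -0.0674  0.0204] corner(slab mm) [-190.6   -8.1   23.3] phi 69.87 psi 8.56 F [-5.31  1.02 -0.06] q [-26.  31. 110.  28.  24.  30.] w 0.0854
[-0.19099904 -0.0076      0.02238661]
```

View pics/side6c.png

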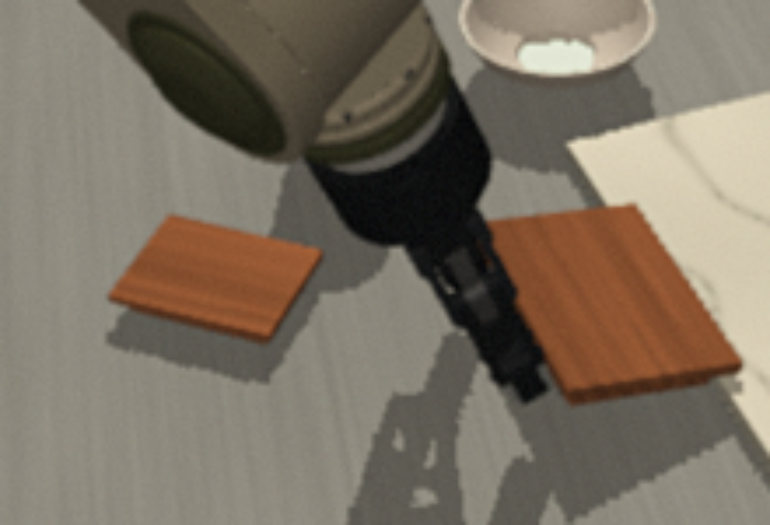

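```bash
cat >> h.py <<'E'
def tilt(n):
    d=ld(n); W=cloud(d); hsv=cv2.cvtColor(d['color'],cv2.COLOR_BGR2HSV)
    m=(hsv[...,1]>120)&(hsv[...,0]<20)&(hsv[...,2]>60)
    P=(W[m]-C); S=np.c_[P@H,P@L,P[:,2]]
    k=(S[:,0]>-.21)&(S[:,0]<.04)&(abs(S[:,1]+.008)<.06)&(S[:,2]>.0); S=S[k]
    c=np.median(S,0); 
    for _ in range(4):
        u,s,v=np.linalg.svd(S-S.mean(0),full_matrices=False); r=(S-S.mean(0))@v[2]; S=S[abs(r)<max(.003,1.5*np.median(abs(r)))]
    nrm=v[2]*np.sign(v[2][2]); print('plane n',nrm.round(3),'tilt',np.degrees(np.arctan2(nrm[0],nrm[2])).round(1),'N',len(S),'min',S.min(0).round(3),'max',S.max(0).round(3),'res',abs(r).mean().round(4))
E
python3 - <<'E'
from h import *
tilt('side4');tilt('side6')
p,R=st(); p=p+.0008*H
path(p,Rt(70),[13,15.5,18,20.5,23,25.5,28,30.5,33,35.5,38],[70]*11,s=.007)
E
```

```text
plane n [ 0.002 -0.     1.   ] tilt 0.1 N 2427 min [-0.2   -0.068  0.018] max [-0.103  0.052  0.024] res 0.0008
plane n [0.176 0.002 0.984] tilt 10.1 N 2220 min [-0.193 -0.068  0.016] max [-0.098  0.052  0.039] res 0.0008
t 9.15 p [ 0.5086 -0.0673  0.0203] corner(slab mm) [-190.6   -8.1   23.1] phi 69.88 psi 8.56 F [-4.03  1.06 -0.23] q [-26.  31. 110.  29.  24.  30.] w 0.0852
13 70 [0.0009, -0.0005, -0.0028, 0.0, 0.0, 0.0]
15.5 70 [0.0025, -0.0, -0.0034, 0.0, 0.0, 0.0]
18 70 [0.0026, 0.0, -0.0033, 0.0, 0.0, 0.0]
20.5 70 [0.0028, 0.0, -0.0032, 0.0, 0.0, 0.0]
23 70 [0.003, -0.0, -0.0031, 0.0, 0.0, 0.0]
25.5 70 [0.0031, 0.0, -0.0029, 0.0, 0.0, 0.0]
28 70 [0.0033, -0.0, -0.0028, 0.0, 0.0, 0.0]
30.5 70 [0.0034, 0.0, -0.0026, 0.0, 0.0, 0.0]
33 70 [0.0036, -0.0, -0.0025, 0.0, 0.0, 0.0]
35.5 70 [0.0037, 0.0, -0.0023, 0.0, 0.0, 0.0]
38 70 [0.0039, -0.0, -0.0022, 0.0, 0.0, 0.0]
```

Tilt 10.1° matches the model (10.5°). I continue to about 30°.

Call:
play_rows(commands=[{"grip":-1,"x":0.0012,"y":0,"z":-0.0028,"rx":0,"ry":0,"rz":0},{"grip":-1,"x":0.0025,"y":0,"z":-0.0034,"rx":0,"ry":0,"rz":0},{"grip":-1,"x":0.0026,"y":0,"z":-0.0033,"rx":0,"ry":0,"rz":0},{"grip":-1,"x":0.0028,"y":0,"z":-0.0032,"rx":0,"ry":0,"rz":0},{"grip":-1,"x":0.003,"y":0,"z":-0.0031,"rx":0,"ry":0,"rz":0},{"grip":-1,"x":0.0031,"y":0,"z":-0.0029,"rx":0,"ry":0,"rz":0},{"grip":-1,"x":0.0033,"y":0,"z":-0.0028,"rx":0,"ry":0,"rz":0},{"grip":-1,"x":0.0034,"y":0,"z":-0.0026,"rx":0,"ry":0,"rz":0},{"grip":-1,"x":0,"y":0,"z":0,"rx":0,"ry":0,"rz":0}])

```text
time_s: 10.28
position: [0.521, -0.0656, 0.0506]
tool_rot: [[0.928, 0.149, 0.341], [0.141, -0.989, 0.049], [0.345, 0.003, -0.939]]
ft_force: [-1.2, -0.7, 0.4]
grip_width: 0.0854
```

```bash

python3 - <<'E'
from h import *
p,R=st()
print(cpath(30.5,70))
d=shot('side','side7')
cv2.imwrite('pics/side7c.png',cv2.resize(d['color'][180:330,180:400],None,fx=3.5,fy=3.5))
tilt('side7')
path(p+.0005*H,Rt(70),[33,35.5,38,41,44,47,50,53,56,59,62],[70]*11,s=.007)
E
```

```text
t 10.28 p [ 0.521  -0.0656  0.0506] corner(slab mm) [-178.    -8.1   53.4] phi 69.85 psi 8.55 F [-1.16 -0.67  0.44] q [-25.  29. 107.  23.  29.  38.] w 0.0854
[-0.17788735 -0.0076      0.05361568]
plane n [ 0.505 -0.001  0.863] tilt 30.3 N 1378 min [-0.179 -0.068  0.012] max [-0.092  0.052  0.067] res 0.0005
33 70 [0.0033, -0.0006, -0.0023, 0.0, 0.0, 0.0]
35.5 70 [0.0037, 0.0, -0.0023, 0.0, 0.0, 0.0]
38 70 [0.0039, -0.0, -0.0022, 0.0, 0.0, 0.0]
41 70 [0.0049, 0.0, -0.0024, 0.0, 0.0, 0.0]
44 70 [0.0051, 0.0, -0.0021, 0.0, 0.0, 0.0]
47 70 [0.0053, -0.0, -0.0018, 0.0, 0.0, 0.0]
50 70 [0.0055, 0.0, -0.0015, 0.0, 0.0, 0.0]
53 70 [0.0054, 0.0, -0.0014, 0.0, 0.0, 0.0]
56 70 [0.0048, -0.0, -0.0013, 0.0, 0.0, 0.0]
59 70 [0.0049, 0.0, -0.0011, 0.0, 0.0, 0.0]
62 70 [0.005, -0.0, -0.0008, 0.0, 0.0, 0.0]
```

View pics/side7c.png

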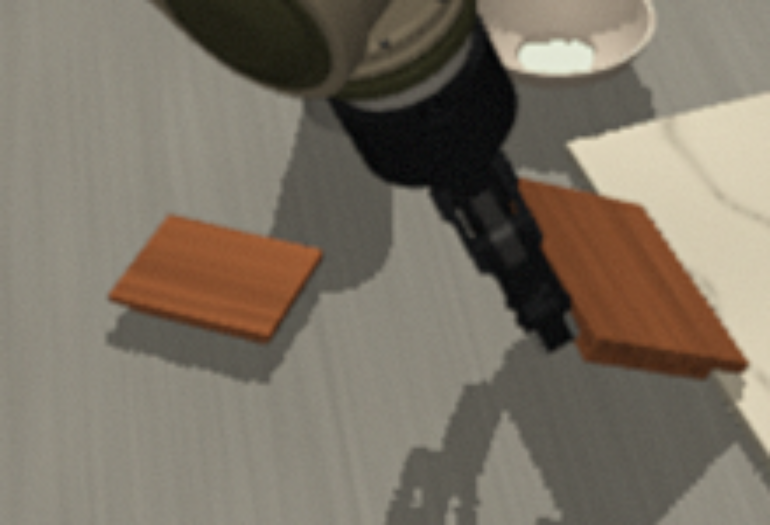

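Right on the model: tilt 30.3°, with the fingers under the near rim (around px (550,335) in the crop). Continue to about 56°.

Call:
play_rows(commands=[{"grip":-1,"x":0.0033,"y":0,"z":-0.0023,"rx":0,"ry":0,"rz":0},{"grip":-1,"x":0.0037,"y":0,"z":-0.0023,"rx":0,"ry":0,"rz":0},{"grip":-1,"x":0.0039,"y":0,"z":-0.0022,"rx":0,"ry":0,"rz":0},{"grip":-1,"x":0.0049,"y":0,"z":-0.0024,"rx":0,"ry":0,"rz":0},{"grip":-1,"x":0.0051,"y":0,"z":-0.0021,"rx":0,"ry":0,"rz":0},{"grip":-1,"x":0.0053,"y":0,"z":-0.0018,"rx":0,"ry":0,"rz":0},{"grip":-1,"x":0.0055,"y":0,"z":-0.0015,"rx":0,"ry":0,"rz":0},{"grip":-1,"x":0.0054,"y":0,"z":-0.0014,"rx":0,"ry":0,"rz":0},{"grip":-1,"x":0.0048,"y":0,"z":-0.0013,"rx":0,"ry":0,"rz":0},{"grip":-1,"x":0,"y":0,"z":0,"rx":0,"ry":0,"rz":0}])

```text
time_s: 11.58
position: [0.5541, -0.0605, 0.0811]
tool_rot: [[0.928, 0.149, 0.341], [0.141, -0.989, 0.049], [0.344, 0.003, -0.939]]
ft_force: [-1.0, 0.4, -0.5]
grip_width: 0.0854
```

```bash

python3 - <<'E'
from h import *
p,R=st()
print(cpath(56,70))
d=shot('side','side8')
cv2.imwrite('pics/side8c.png',cv2.resize(d['color'][150:330,180:400],None,fx=3.3,fy=3.3))
tilt('side8')
th=np.array([59,62,65,68,71,74,77,80,83,86,89,92])
path(p+.0005*H,Rt(70),th,np.clip(th+4,70,90),s=.007)
E
```

```text
t 11.57 p [ 0.5541 -0.0605  0.0811] corner(slab mm) [-144.6   -7.9   83.9] phi 69.85 psi 8.55 F [-1.04  0.39 -0.46] q [-23.  28. 100.  18.  36.  46.] w 0.0854
[-0.1442167 -0.0076     0.0844796]
plane n [ 0.879 -0.171  0.445] tilt 63.2 N 172 min [-0.148 -0.066  0.015] max [-0.094  0.04   0.096] res 0.0016
59 70 [0.005, -0.0003, -0.0012, 0.0, 0.0, 0.0]
62 70 [0.005, -0.0, -0.0008, 0.0, 0.0, 0.0]
65 70 [0.005, -0.0, -0.0006, 0.0, 0.0, 0.0]
68 72 [0.0048, 0.0, -0.0007, -0.0, -0.0349, 0.0]
71 75 [0.0047, 0.0, -0.0008, 0.0, -0.0524, -0.0]
74 78 [0.0047, -0.0, -0.0008, 0.0, -0.0524, -0.0]
77 81 [0.0047, -0.0, -0.0008, -0.0, -0.0524, -0.0]
80 84 [0.0047, 0.0, -0.0008, 0.0, -0.0524, 0.0]
83 87 [0.0047, 0.0, -0.0008, 0.0, -0.0524, -0.0]
86 90 [0.0047, -0.0, -0.0008, -0.0, -0.0524, 0.0]
89 90 [0.005, -0.0, -0.0002, 0.0, 0.0, 0.0]
92 90 [0.005, 0.0, 0.0, 0.0, 0.0, 0.0]
```

View pics/side8c.png

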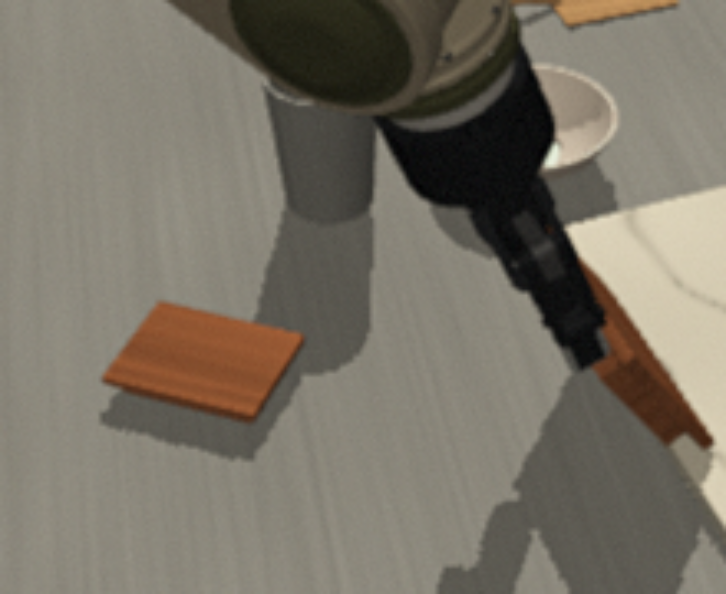

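Call:
play_rows(commands=[{"grip":-1,"x":0.005,"y":0,"z":-0.0012,"rx":0,"ry":0,"rz":0},{"grip":-1,"x":0.005,"y":0,"z":-0.0008,"rx":0,"ry":0,"rz":0},{"grip":-1,"x":0.005,"y":0,"z":-0.0006,"rx":0,"ry":0,"rz":0},{"grip":-1,"x":0.0048,"y":0,"z":-0.0007,"rx":0,"ry":-0.035,"rz":0},{"grip":-1,"x":0.0047,"y":0,"z":-0.0008,"rx":0,"ry":-0.0524,"rz":0},{"grip":-1,"x":0.0047,"y":0,"z":-0.0008,"rx":0,"ry":-0.0524,"rz":0},{"grip":-1,"x":0.0047,"y":0,"z":-0.0008,"rx":0,"ry":-0.0524,"rz":0},{"grip":-1,"x":0,"y":0,"z":0,"rx":0,"ry":0,"rz":0}])

```text
time_s: 12.62
position: [0.5848, -0.0559, 0.097]
tool_rot: [[0.976, 0.149, 0.158], [0.148, -0.989, 0.021], [0.16, 0.003, -0.987]]
ft_force: [-0.3, -0.4, 0.9]
grip_width: 0.0855
```

```bash

python3 - <<'E'
from h import *
p,R=st()
print(cpath(77,81))
d=shot('side','side9')
cv2.imwrite('pics/side9c.png',cv2.resize(d['color'][150:330,180:400],None,fx=3.3,fy=3.3))
d=shot('top','top9')
cv2.imwrite('pics/top9c.png',cv2.resize(d['color'][90:290,250:450],None,fx=3,fy=3))
th=np.array([80,83,86,89,92,95,98,101,104,107,110])
path(p+.0003*H,Rt(81),th,np.clip(th+4,70,90),s=.007)
E
```

```text
t 12.62 p [ 0.5848 -0.0559  0.097 ] corner(slab mm) [-113.2   -7.7   97.7] phi 80.81 psi 8.58 F [-0.3  -0.35  0.9 ] q [-19.  31.  87.   5.  54.  60.] w 0.0855
[-0.11333578 -0.0076      0.09811955]
80 84 [0.0044, -0.0001, -0.0008, 0.0, -0.0524, 0.0]
83 87 [0.0047, 0.0, -0.0008, 0.0, -0.0524, -0.0]
86 90 [0.0047, -0.0, -0.0008, -0.0, -0.0524, 0.0]
89 90 [0.005, -0.0, -0.0002, 0.0, 0.0, 0.0]
92 90 [0.005, 0.0, 0.0, 0.0, 0.0, 0.0]
95 90 [0.005, 0.0, 0.0003, 0.0, 0.0, 0.0]
98 90 [0.005, 0.0, 0.0006, 0.0, 0.0, 0.0]
101 90 [0.005, 0.0, 0.0008, 0.0, 0.0, 0.0]
104 90 [0.0049, -0.0, 0.0011, 0.0, 0.0, 0.0]
107 90 [0.0048, -0.0, 0.0013, 0.0, 0.0, 0.0]
110 90 [0.0048, -0.0, 0.0016, 0.0, 0.0, 0.0]
```

View pics/side9c.png

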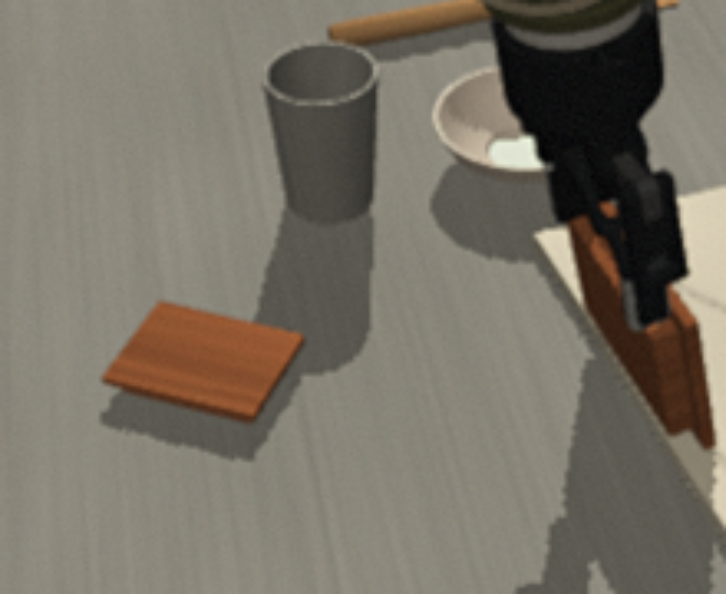

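View pics/top9c.png

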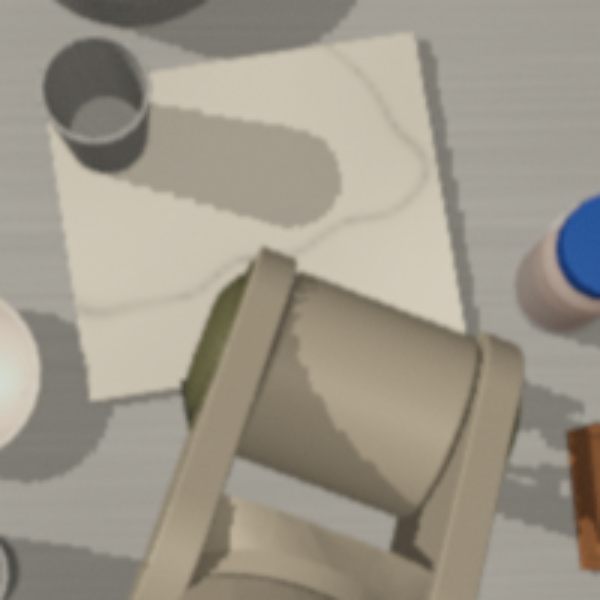

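Call:
play_rows(commands=[{"grip":-1,"x":0.0045,"y":0,"z":-0.0008,"rx":0,"ry":-0.0524,"rz":0},{"grip":-1,"x":0.0047,"y":0,"z":-0.0008,"rx":0,"ry":-0.0524,"rz":0},{"grip":-1,"x":0.0047,"y":0,"z":-0.001,"rx":0,"ry":-0.0524,"rz":0},{"grip":-1,"x":0.005,"y":0,"z":-0.001,"rx":0,"ry":0,"rz":0},{"grip":-1,"x":0.005,"y":0,"z":-0.001,"rx":0,"ry":0,"rz":0},{"grip":-1,"x":0.005,"y":0,"z":-0.0005,"rx":0,"ry":0,"rz":0},{"grip":-1,"x":0.004,"y":0,"z":0,"rx":0,"ry":0,"rz":0},{"grip":-1,"x":0,"y":0,"z":0,"rx":0,"ry":0,"rz":0}])

```text
time_s: 13.72
position: [0.6162, -0.0511, 0.1034]
tool_rot: [[0.989, 0.149, 0.002], [0.149, -0.989, -0.002], [0.002, 0.002, -1.0]]
ft_force: [0.3, -0.8, -0.6]
grip_width: 0.0851
```

```bash

python3 - <<'E'
from h import *
p,R=st()
d=shot('side','side10')
cv2.imwrite('pics/side10c.png',cv2.resize(d['color'][150:330,250:470],None,fx=3.3,fy=3.3))
E
```

```text
t 13.72 p [ 0.6162 -0.0511  0.1034] corner(slab mm) [-81.4  -7.4 102.4] phi 89.88 psi 8.55 F [ 0.26 -0.75 -0.61] q [-16.  36.  75.  -0.  69.  66.] w 0.0851
```

View pics/side10c.png

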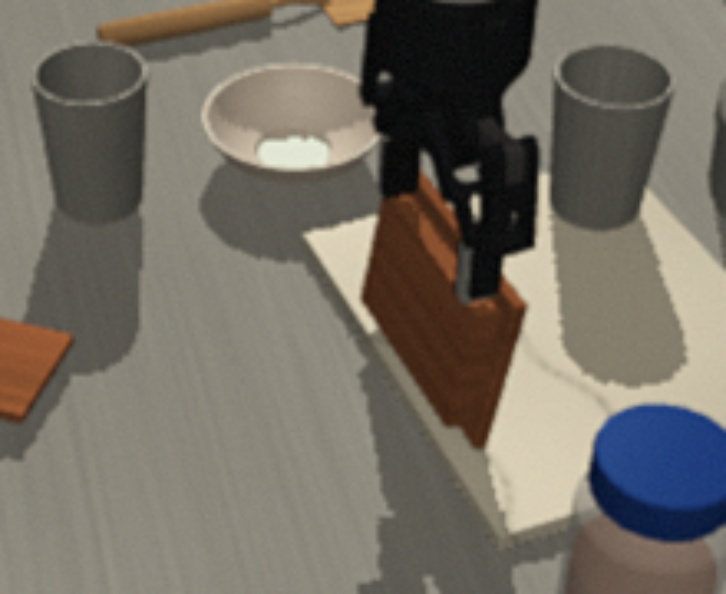

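Call:
play_rows(commands=[{"grip":-1,"x":0.004,"y":0,"z":-0.0003,"rx":0,"ry":0,"rz":0},{"grip":-1,"x":0.004,"y":0,"z":0,"rx":0,"ry":0,"rz":0},{"grip":-1,"x":0.004,"y":0,"z":0,"rx":0,"ry":0,"rz":0},{"grip":-1,"x":0.004,"y":0,"z":0,"rx":0,"ry":0,"rz":0},{"grip":-1,"x":0,"y":0,"z":0,"rx":0,"ry":0,"rz":0},{"grip":-1,"x":0,"y":0,"z":0,"rx":0,"ry":0,"rz":0}])

```text
time_s: 14.52
position: [0.6318, -0.0488, 0.1037]
tool_rot: [[0.989, 0.149, 0.002], [0.149, -0.989, -0.002], [0.002, 0.002, -1.0]]
ft_force: [-0.3, 0.3, -0.4]
grip_width: 0.0855
```

```bash

python3 - <<'E'
from h import *
p,R=st()
d=shot('side','side11')
cv2.imwrite('pics/side11c.png',cv2.resize(d['color'][150:330,250:470],None,fx=3.3,fy=3.3))
E
```

```text
t 14.53 p [ 0.6318 -0.0488  0.1037] corner(slab mm) [-65.6  -7.4 102.7] phi 89.9 psi 8.54 F [-0.3   0.33 -0.41] q [-15.  37.  72.  -0.  71.  66.] w 0.0855
```

View pics/side11c.png

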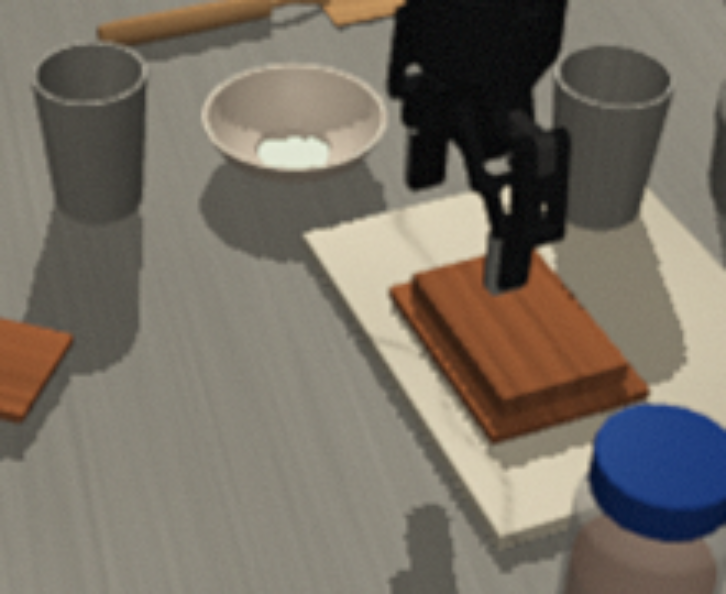

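The lid has toppled and lies plug up on the slab. I lift the hand straight up, pull it back toward the robot and check.

Call:
play_rows(commands=[{"grip":-1,"x":0,"y":0,"z":-0.03,"rx":0,"ry":0,"rz":0},{"grip":-1,"x":0,"y":0,"z":-0.03,"rx":0,"ry":0,"rz":0},{"grip":-1,"x":0,"y":0,"z":-0.03,"rx":0,"ry":0,"rz":0},{"grip":-1,"x":-0.03,"y":0,"z":-0.02,"rx":0,"ry":0,"rz":0},{"grip":-1,"x":-0.03,"y":0,"z":0,"rx":0,"ry":0,"rz":0},{"grip":-1,"x":-0.03,"y":0,"z":0,"rx":0,"ry":0,"rz":0},{"grip":-1,"x":-0.03,"y":0,"z":0,"rx":0,"ry":0,"rz":0},{"grip":-1,"x":-0.03,"y":0,"z":0,"rx":0,"ry":0,"rz":0},{"grip":-1,"x":-0.03,"y":0,"z":0,"rx":0,"ry":0,"rz":0},{"grip":-1,"x":0,"y":0,"z":0,"rx":0,"ry":0,"rz":0}])

```text
time_s: 15.82
position: [0.4524, -0.0753, 0.2138]
tool_rot: [[0.989, 0.147, 0.002], [0.147, -0.989, -0.002], [0.002, 0.003, -1.0]]
ft_force: [0.7, 0.2, -0.2]
grip_width: 0.0853
```

```bash

python3 - <<'E'
from h import *
p,R=st()
d=shot('side','side12'); e=shot('top','top12')
tilt('side12')
W=cloud(d); hsv=cv2.cvtColor(d['color'],cv2.COLOR_BGR2HSV)
m=(hsv[...,1]>120)&(hsv[...,0]<20); P=W[m]-C; S=np.c_[P@H,P@L,P[:,2]]
S=S[(S[:,0]>-.12)&(abs(S[:,1])<.12)&(S[:,0]<.08)&(S[:,2]<.06)]
print(S.min(0),S.max(0),np.percentile(S,[2,98],0).mean(0))
for t in ['tumbler_a','jar','dish','spice_box']:
    for c in ['top','side']: print(t,c,[(np.round(r['point'],3).tolist(),round(r['conf'],2)) for r in finder.boxes_of(c,t)])
E
```

```text
t 15.82 p [ 0.4524 -0.0753  0.2138] corner(slab mm) [-247.    -7.9  212.8] phi 89.89 psi 8.48 F [ 0.72  0.18 -0.15] q [-24.  14.  91.  -0.  74.  57.] w 0.0853
plane n [-0.014 -0.009  1.   ] tilt -0.8 N 1394 min [-0.077 -0.064  0.029] max [0.001 0.05  0.035] res 0.0008
[-0.08720305 -0.07396549  0.00848893] [0.01639663 0.05959381 0.03717505] [-0.04222797 -0.01311088  0.02477969]
tumbler_a top [([0.776, 0.074, 0.06], 0.72), ([0.466, 0.17, 0.035], 0.63)]
tumbler_a side [([0.753, 0.052, 0.083], 0.67), ([0.598, 0.193, 0.023], 0.65)]
jar top [([0.652, -0.234, 0.129], 0.58)]
jar side [([0.644, -0.265, 0.1], 0.95)]
dish top [([0.601, 0.177, 0.015], 0.85)]
dish side [([0.599, 0.192, 0.022], 0.97)]
spice_box top [([0.516, -0.309, 0.02], 0.77), ([0.667, -0.044, 0.027], 0.6)]
spice_box side [([0.515, -0.313, 0.029], 0.74)]
```

View pics/side12.png

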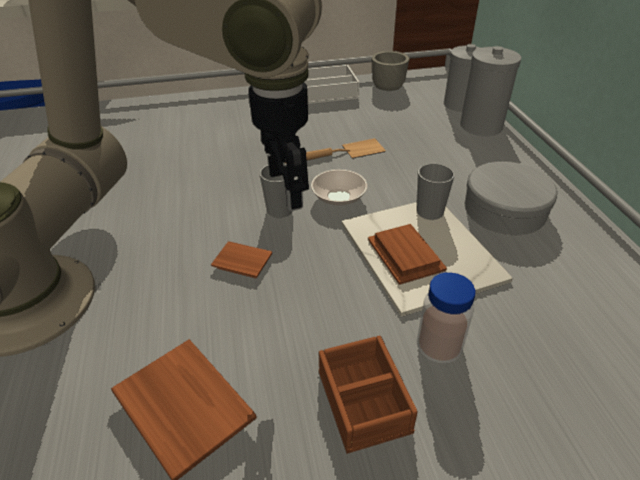

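Lid flat on the slab at px (405,250), plug up, centre at about -38 mm in slab x; the bystanders have not moved. Handing in.

```bash
python3 -c "
from rig import order
print(order.close_job())"
```

```text
the job is handed in; nothing more can be done
None
```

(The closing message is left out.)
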